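Butternut into the deep braai pot

ROBOT

A 7-joint arm with a two-finger parallel gripper is mounted at the origin on the work surface. World frame = base frame: x ahead of the robot, y to its left, z up, the work surface at z = 0. Lengths are in m, angles in rad, forces in N, time in s.
With the tool pointing down it reaches from about 0.4 to 0.875 m from the base axis. Payload 6.5 kg.
Tool frame: the origin (TCP) lies between the finger pads; the fingertips stand 8 mm ahead of it and the grasp point (between the pads) lies 11 mm behind it; z points along the fingers, y is the line along which they close (so a half turn about z gives the same grasp; the last joint's range is limited). The gripper opens to 85 mm and grips with 20 to 120 N. Pads are 22 mm wide; open, the fingers measure 114 mm over their backs; the gripper's body (76 mm by 85 mm) begins 54 mm behind the grasp point. The pads swing forward as they close: fully open they stand 13 mm farther back than shut.
Start: joints at [1.12, 0.536, -0.004, 1.538, 0.003, 1.067, -0.071], TCP at [0.244, -0.602, 0.212] pointing down, gripper open.
Joint ranges: [-2.7, 2.7], [-0.37, 2.16], [-1.27, 1.26], [0.24, 2.4], [-1.31, 4.45], [0.19, 1.91], [-2.76, 2.76]. Speed limits (rad/s): [2.39, 2.39, 3.14, 3.14, 3.14, 3.14, 3.14].

INTERFACE

Orientations are given as a 3x3 rotation matrix whose columns are the frame's x, y, z axes.
In Python, from bench import monitor, vision, order gives the robot as it stands. The module is installed in compiled form; this text tells all that it offers.
- The arm moves only by the tool move_arm, never from a script. Its argument "commands" is a list of rows, each a list of 3 entries, a list of its own where there are three numbers: the shift along the tool's x, y, z in cm, then the turn, a rotation vector about the tool's x, y, z in degrees, then the opening, from 0 (shut) to 1 (fully open). A call has 1 to 10 rows; each row shifts and turns the commanded pose from where the row before left it, along the tool's axes as they then stand; what a row does not reach is not made up. A row lasts 1/12 s, in which the tool goes at most 41.7 mm and 7.16 degrees, less where a joint would pass 70% of its speed; a pose out of reach is approached as far as the arm can. A call is refused whole if a number of a shift passes 4.17 or a number of a turn 7.16, either way. A call with a gripper value outside its range is refused whole. The fingers move at their own pace and stop on an object; "force" is the grip in N (left out, the last holds). Time passes only in rows, so rows that do not move let the fingers close. It gives the time, the measured TCP pose, the force, the opening and the grip force at its end, in the units of the state.
- monitor.state(): the state, without advancing time (a new reading comes with each control period).
- vision.camera(name): name is "scene" or "top" or "wrist"; returns a dict with "color" (400x640x3 uint8, red, green, blue), "depth" (400x640 float32, m along the optical axis (not along the pixel's ray), 0 where there is no reading), "vertical_fov" (degrees; the focal length in pixels is half the picture's height over the tangent of half this angle, whatever the lens; pixels are square), "cx", "cy" (the principal point, pixels), "k1" (the pictures are not rectified: a ray, as slopes to the right and down, at radius r is drawn at 1 + k1 r^2 times it, then the intrinsics apply), "rvec" (rotation vector, rad) and "tvec" (3), from world to camera coordinates, as OpenCV has them; the wrist camera has in their place "mount" (4x4, takes a point from camera to tool coordinates, whose origin is the TCP and whose axes are the flange's). Camera axes: x right, y down, z forward; pixel columns grow to the right and rows downward; lengths in m; the calibration is good to about 2 mm. A picture is of the moment at which its call begins: read the wrist's pose just before it.
- order.job_done(): hands the job in; it is judged then, once.
The state is a dict: "clock": time; "joints": joint angles; "qd": joint speeds; "effort": joint torques, N m; "eef_pos": TCP position; "ee_rot": TCP orientation; "force": force on the tool from outside, world axes, zero at the start; "wrist_torque": the same for the moment, N m; "width": finger opening in m; "finger_force": force on a finger pad.
Only numpy, scipy, OpenCV 4.12 (cv2) and the standard library are available. Lean on these libraries where they do the work, as an engineer would, in place of code of your own. Each camera call takes 0.05 s, during which the arm holds its last target. There are 200 camera calls.

TASK

Take the butternut from the ledge by its neck and lower it gently into the deep cast-iron pot, holding it until its base is down at the pot's floor; do not drop it in, knock it on the pot or press it down hard. Leave it standing upright in the pot and let go. Leave the pot, the onion and the shallow pan where they are.

Things in the scene. Friction and masses are not known exactly. Their poses are not given: they have to be found in the camera images.
- butternut: Pale tan butternut squash standing upright on its flat base, left or right of the onion; 125 mm tall plus a 12 mm dark stalk, 0.2 to 0.4 kg. Round about its z axis (up): base 50 mm across, bulb 74 mm across 30 mm up, straight cylindrical neck 42 mm across from 78 to 114 mm up (grip it there, near 96 mm). Origin: centre of its base.
- pot: Deep one of two round black cast-iron vessels: open, 200 mm across (190 inside the rim), 120 mm tall, walls 5 mm, flat inner floor about 160 mm across. Two ear loops near the rim, along its x axis, reach 127 mm out. Loose, 3.2 kg. Origin: centre of its underside, z up; inner floor 6 mm, rim 120 mm above it. Butternut base within 20 mm of the floor before release, force on pot under 30 N.
- pan: Bystander: shallow open cast-iron pan of the same black and 200 mm across, but only 35 mm tall, with two ear loops; on the other side of the ledge from the pot. Origin: centre of its underside. Not to be shifted by more than 30 mm.
- onion: Bystander: brown onion, 62 mm across and 62 mm tall, round and without a straight neck, next to the butternut. Origin: centre of its underside. Not to be shifted by more than 30 mm.
Things that resemble listed ones, but are neither listed nor needed, are in the scene too. Several things have the shape of the butternut; the one meant has the colours described above.

How it is judged:
On the way:
1. the butternut is held between the fingers inside the pot with its base within 25 mm of the pot's inner floor (z of butternut in the frame of pot below 0.031 m and horizontal distance between butternut and pot below 0.07 m and contact force between butternut and the fingers above 1 N), for 0.1 s.
At the end, for the whole second after the job is handed in: The butternut stands on the pot's inner floor (base within 10 mm of it, centre within 70 mm of the pot's axis), upright within 11 degrees, at rest and released; pot, onion and pan are within 30 mm of where they started (z of butternut in the frame of pot between 0 and 0.016 m and horizontal distance between butternut and pot below 0.07 m and angle between butternut's own z axis and vertical below 0.2 rad and linear speed of butternut below 0.03 m/s and angle between pot's own z axis and vertical below 0.1 rad and distance of each of pot, onion, pan from where it was at the start of the episode below 0.03 m); the robot touches nothing.
It fails at once if the butternut is knocked, dropped or pressed against the pot with more than 30 N (contact force between butternut and pot above 30 N).
It fails at once if the pot is shoved more than 30 mm (distance of pot from where it was at the start of the episode above 0.03 m).
It fails at once if the onion is shifted more than 30 mm (distance of onion from where it was at the start of the episode above 0.03 m).
It fails at once if the shallow pan is shifted more than 30 mm (distance of pan from where it was at the start of the episode above 0.03 m).
It also fails if it takes over 38 s, if anything falls off the work surface, if the arm or the gripper's body presses on something with over 40 N, if the wrist force passes 120 N, or if a joint passes its speed limit or range.

## Working session

There is one attempt and no reset: what is moved stays moved. The work goes in short steps, Python scripts to look and compute and a tool call to move; the robot and the scene stay as the last step left them, time stands still between calls to the robot, and variables do not carry over. Pictures are saved under pics/ and viewed, at most 10 in all, crops included, and the job is handed in when it is done.

Besides the shell and the picture viewer there is one more tool, called after "Call:" as name(argument=value, ...) on one line, values as JSON. move_arm: Moves the arm, as the interface text tells. Its arguments: {"type":"object","properties":{"commands":{"type":"array"},"force":{"type":"number"}},"required":["commands"]}

```bash
mkdir -p pics
cat > h.py <<'E'
import numpy as np, cv2
from bench import monitor, vision, order
def K(c):
    f=200/np.tan(np.radians(c["vertical_fov"])/2); return f
def pts(c,uv,wTc=None):
    f=K(c); out=[]
    for u,v in uv:
        d=np.array([(u-c["cx"])/f,(v-c["cy"])/f]); s=d.copy()
        for _ in range(20): s=d/(1+c["k1"]*(s@s))
        z=float(c["depth"][int(v),int(u)]); p=np.array([s[0]*z,s[1]*z,z])
        out.append(w(c,p))
    return np.array(out)
def w(c,p):
    if "rvec" in c:
        R=cv2.Rodrigues(np.array(c["rvec"],float))[0]; return R.T@(p-np.ravel(c["tvec"]))
    s=c["st"]; M=np.array(c["mount"]); q=M[:3,:3]@p+M[:3,3]
    return np.array(s["ee_rot"])@q+np.array(s["eef_pos"])
def cam(n):
    s=monitor.state(); c=vision.camera(n); c["st"]=s; return c
def cloud(c):
    f=K(c); v,u=np.mgrid[:400,:640]; dx=(u-c["cx"])/f; dy=(v-c["cy"])/f; sx,sy=dx,dy
    for _ in range(20):
        k=1+c["k1"]*(sx**2+sy**2); sx,sy=dx/k,dy/k
    z=c["depth"]; P=np.stack([sx*z,sy*z,z],-1)
    if "rvec" in c:
        R=cv2.Rodrigues(np.array(c["rvec"],float))[0]; return (P-np.ravel(c["tvec"]))@R
    s=c["st"]; M=np.array(c["mount"]); q=P@M[:3,:3].T+M[:3,3]
    return q@np.array(s["ee_rot"]).T+np.array(s["eef_pos"])
def save(n,im,s=1):
    cv2.imwrite("pics/"+n,cv2.resize(im[...,::-1],None,fx=s,fy=s,interpolation=cv2.INTER_CUBIC))
E
python3 - <<'E'
from h import *
import pickle
s=monitor.state(); print({k:np.round(v,3).tolist() for k,v in s.items()})
for n in("scene","top"):
    c=cam(n); save(n+"1.png",c["color"]); pickle.dump(c,open(n+".pkl","wb"))
    print({k:v for k,v in c.items() if k not in("color","depth","st")})
E
```

```text
{'clock': 0.0, 'joints': [1.12, 0.537, -0.004, 1.539, 0.003, 1.067, -0.071], 'qd': [-0.001, -0.0, -0.0, -0.002, -0.001, 0.001, 0.0], 'effort': [0.0, -58.34, 1.049, -25.911, 0.012, 0.01, 0.0], 'eef_pos': [0.244, -0.602, 0.211], 'ee_rot': [[0.927, 0.375, -0.001], [0.375, -0.927, 0.002], [-0.0, -0.002, -1.0]], 'force': [-0.156, 0.066, -0.056], 'wrist_torque': [0.029, 0.035, -0.021], 'finger_force': 0.0, 'width': 0.085}
{'vertical_fov': 43.49768237680983, 'cx': 314.28359505090464, 'cy': 202.3314018489863, 'k1': -0.161099578427985, 'rvec': array([ 0.94043159,  2.5406051 , -1.00561058]), 'tvec': array([ 0.34485387, -0.19750715,  1.4432469 ])}
{'vertical_fov': 52.7371806107451, 'cx': 318.2450894544522, 'cy': 199.26274591600597, 'k1': -0.018146644320292858, 'rvec': array([ 2.17350484, -2.18817362,  0.09242558]), 'tvec': array([-0.01702718,  0.48200171,  1.01994781])}
```

View pics/scene1.png

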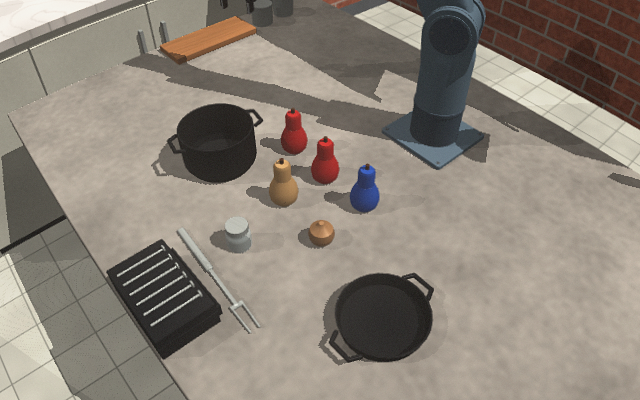

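View pics/top1.png

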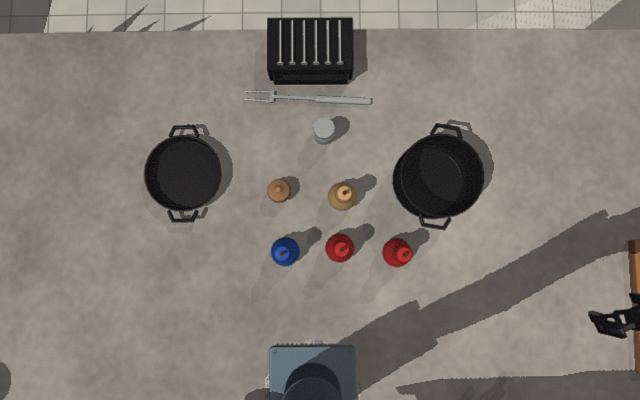

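Scene view: there are four butternut shapes. The tan one is at (283,185), red ones at (293,133) and (325,162), and a blue one at (365,190). Only the tan one with the dark stalk fits the description. In the top view it is at (342,195), with the onion at (278,190), the deep pot at (438,178) and the shallow pan at (183,173).

Run:
```python
from h import *
import pickle
S=pickle.load(open("scene.pkl","rb"));T=pickle.load(open("top.pkl","rb"))
save("crop.png",S["color"][90:260,160:400],3)
P=cloud(T);PS=cloud(S)
def show(n,P,r):
    v0,v1,u0,u1=r; Q=P[v0:v1,u0:u1].reshape(-1,3); return Q
for n,r in dict(nut=(175,215,325,362),onion=(175,205,262,295),red1=(230,268,320,358),red2=(232,270,380,416),blue=(232,270,268,302),grey=(112,145,310,338)).items():
    Q=show(n,P,r); Q=Q[Q[:,2]>0.025]; H=Q[Q[:,2]>Q[:,2].max()-0.035]
    print(n,"body",((Q.min(0)+Q.max(0))/2).round(3),"top",((H.min(0)+H.max(0))/2).round(3),H[:,2].max().round(3))
for n,r in dict(pot=(120,235,385,495),pan=(120,225,140,228)).items():
    Q=show(n,P,r); 
    m=np.median(Q[(Q[:,2]>.015)][:,:2],0)
    rim=Q[:,2]>(0.11 if n=="pot" else .027)
    c,rr=cv2.minEnclosingCircle(Q[rim][:,:2].astype(np.float32)); print(n,m,c,rr,Q[:,2].max())
    x,y=Q[rim][:,0],Q[rim][:,1]; print(x.min(),x.max(),y.min(),y.max())
# neck from scene
Q=PS[150:215,262:305].reshape(-1,3)
for z in(0.08,.09,.1,.11,.13): 
    q=Q[abs(Q[:,2]-z)<.004]; print(z,len(q),q.mean(0).round(3) if len(q) else 0)
print(pts(T,[(342,195),(440,180),(345,192)]).round(3))
```

```text
nut body [ 0.461 -0.067  0.542] top [ 0.397 -0.017  1.056] 1.056
onion body [0.466 0.047 0.541] top [ 0.397 -0.017  1.056] 1.056
red1 body [ 0.359 -0.063  0.542] top [ 0.397 -0.017  1.056] 1.056
red2 body [ 0.353 -0.133  0.543] top [ 0.397 -0.017  1.056] 1.056
blue body [0.355 0.041 0.542] top [ 0.397 -0.017  1.056] 1.056
grey body [ 0.539 -0.035  0.541] top [ 0.397 -0.017  1.056] 1.056
pot [ 0.53944872 -0.34641567] (0.5000470876693726, -0.2018541544675827) 0.21173785626888275 1.056032277118198
0.39675089399671887 0.6534701629632212 -0.4077610888520417 -0.017136867449295545
pan [0.56350057 0.34982926] (0.4961394667625427, 0.20011861622333527) 0.23901011049747467 1.056032277118198
0.39675089399671887 0.6774204386366393 -0.017136867449295545 0.4290429962842772
0.08 52 [ 0.497 -0.065  0.08 ]
0.09 39 [ 0.498 -0.066  0.09 ]
0.1 43 [ 0.498 -0.065  0.1  ]
0.11 48 [ 0.498 -0.067  0.11 ]
0.13 15 [ 0.489 -0.075  0.129]
[[ 0.483 -0.075  0.122]
 [ 0.531 -0.34   0.009]
 [ 0.489 -0.081  0.136]]
```

View pics/crop.png

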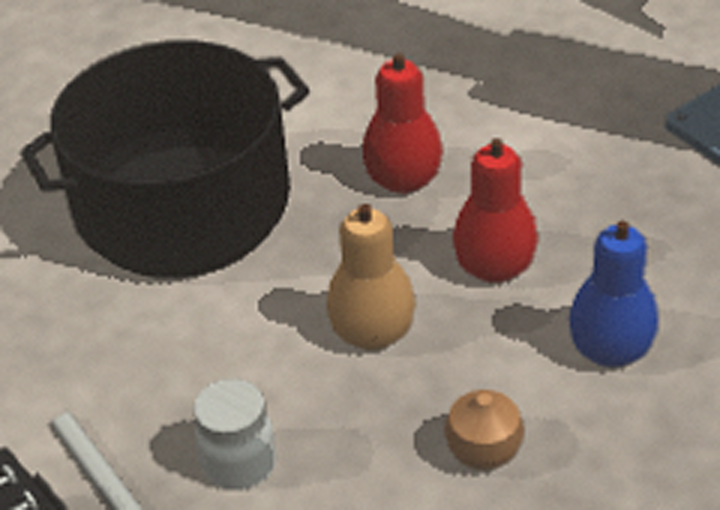

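The crop confirms it: the tan butternut with the dark stalk is at crop (370,280). My cloud statistics included zero-depth pixels, so I'll redo them with those removed.

Run:
```python
from h import *
import pickle
from scipy.optimize import least_squares
S=pickle.load(open("scene.pkl","rb"));T=pickle.load(open("top.pkl","rb"))
def circ(q,r=None):
    f=lambda p:np.hypot(q[:,0]-p[0],q[:,1]-p[1])-(p[2] if r is None else r)
    return least_squares(f,[*q[:,:2].mean(0),.02],loss="soft_l1",f_scale=.002).x.round(4)
P=cloud(T);PS=cloud(S)
P=P.copy();P[T["depth"]<=0]=np.nan;PS[S["depth"]<=0]=np.nan
print("table",np.nanmedian(P[215:240,200:260,2]), np.nanmedian(P[150:170,300:315,2]))
for n,r in dict(nut=(175,215,325,362),onion=(175,205,262,295),red1=(230,268,320,358),red2=(232,270,380,416),blue=(232,270,268,302)).items():
    Q=P[r[0]:r[1],r[2]:r[3]].reshape(-1,3); Q=Q[Q[:,2]>.025]
    print(n,((Q.min(0)+Q.max(0))/2).round(3),Q.max(0).round(3))
for nm,A,r,lim in(("potT",P,(110,240,375,500),.112),("potS",PS,(95,190,160,270),.112),("panT",P,(115,230,135,235),.028)):
    Q=A[r[0]:r[1],r[2]:r[3]].reshape(-1,3); Q=Q[(Q[:,2]>lim)&(Q[:,2]<.13)]
    print(nm,len(Q),circ(Q),np.nanmax(Q[:,2]).round(3))
Q=PS[150:215,262:305].reshape(-1,3); q=Q[(Q[:,2]>.08)&(Q[:,2]<.112)]; print("neck",len(q),circ(q,.021))
Q=P[175:215,325:362].reshape(-1,3); q=Q[(Q[:,2]>.112)&(Q[:,2]<.127)]; print("necktop",len(q),((q.min(0)+q.max(0))/2).round(3))
s=monitor.state(); R=np.array(s["ee_rot"])
print("to nut in tool cm", (R.T@(np.array([.485,-.072,.24])-s["eef_pos"])*100).round(2))
```

```text
table 0.0003216275539309059 0.000567692840906629
nut [ 0.489 -0.081  0.084] [ 0.525 -0.045  0.14 ]
onion [0.504 0.081 0.046] [0.534 0.111 0.067]
red1 [ 0.357 -0.073  0.084] [ 0.392 -0.036  0.139]
red2 [ 0.345 -0.215  0.084] [ 0.381 -0.18   0.139]
blue [0.349 0.064 0.083] [0.386 0.099 0.138]
potT 778 [ 0.5284 -0.3091  0.0966] 0.126
potS 662 [ 0.53   -0.3069  0.0968] 0.125
panT 916 [0.5505 0.3265 0.0984] 0.04
neck 173 [ 0.4877 -0.0785  0.02  ]
necktop 218 [ 0.488 -0.081  0.119]
to nut in tool cm [ 42.26 -40.07  -2.8 ]
```

Call:
move_arm(commands=[[[2.1, -1.95, -0.3], [0, 0, 0], 1], [[2.1, -1.95, -0.3], [0, 0, 0], 1], [[2.1, -1.95, -0.3], [0, 0, 0], 1], [[2.1, -1.95, -0.3], [0, 0, 0], 1], [[2.1, -1.95, -0.3], [0, 0, 0], 1], [[2.1, -1.95, -0.3], [0, 0, 0], 1], [[2.1, -1.95, -0.3], [0, 0, 0], 1], [[2.1, -1.95, -0.3], [0, 0, 0], 1], [[2.1, -1.95, -0.3], [0, 0, 0], 1], [[2.1, -1.95, -0.3], [0, 0, 0], 1]])

```text
clock: 0.93
eef_pos: [0.3656, -0.3414, 0.2421]
ee_rot: [[0.927, 0.375, -0.001], [0.375, -0.927, 0.0], [-0.0, -0.001, -1.0]]
force: [0.1, -0.3, -0.1]
width: 0.0857
finger_force: 0.0
```

Call:
move_arm(commands=[[[2.1, -1.95, 0], [0, 0, 0], 1], [[2.1, -1.95, 0], [0, 0, 0], 1], [[2.1, -1.95, 0], [0, 0, 0], 1], [[2.1, -1.95, 0], [0, 0, 0], 1], [[2.1, -1.95, 0], [0, 0, 0], 1], [[2.1, -1.95, 0], [0, 0, 0], 1], [[2.1, -1.95, 0], [0, 0, 0], 1], [[2.1, -1.95, 0], [0, 0, 0], 1], [[2.1, -1.95, 0], [0, 0, 0], 1], [[0, 0, 0], [0, 0, 0], 1]])

```text
clock: 1.77
eef_pos: [0.4768, -0.103, 0.2422]
ee_rot: [[0.924, 0.383, 0.001], [0.383, -0.924, 0.003], [0.002, -0.002, -1.0]]
force: [-0.2, 0.9, -0.3]
width: 0.0853
finger_force: 0.0
```

Run:
```python
from h import *
from scipy.optimize import least_squares
c=cam("wrist"); save("w1.png",c["color"]); s=c["st"]; print(s["clock"],s["eef_pos"],np.round(s["ee_rot"],3).tolist(),np.round(s["joints"],2))
P=cloud(c).copy(); P[c["depth"]<=0]=np.nan
Q=P.reshape(-1,3); near=np.hypot(Q[:,0]-.488,Q[:,1]+.08)<.045
for lo,hi in((.02,.06),(.08,.112),(.114,.127),(.128,.15)):
    q=Q[near&(Q[:,2]>lo)&(Q[:,2]<hi)]
    print(lo,len(q),q.mean(0).round(4) if len(q) else 0, ((q.min(0)+q.max(0))/2).round(4) if len(q) else 0)
R=np.array(s["ee_rot"]); print((R.T@(np.array([.488,-.080,.086])-s["eef_pos"])*100).round(2))
```

```text
1.7667 [ 0.47676911 -0.10302902  0.24224381] [[0.924, 0.383, 0.001], [0.383, -0.924, 0.003], [0.002, -0.002, -1.0]] [ 0.37  0.24 -0.29  1.91  0.08  1.   -1.13]
0.02 798 [ 0.5066 -0.0766  0.0487] [ 0.4942 -0.0785  0.0447]
0.08 132 [ 0.5066 -0.077   0.0967] [ 0.5006 -0.0776  0.096 ]
0.114 1215 [ 0.4908 -0.0784  0.1207] [ 0.4888 -0.0784  0.1203]
0.128 112 [ 0.4896 -0.0786  0.135 ] [ 0.489  -0.0786  0.133 ]
[ 1.88 -1.66 15.63]
```

View pics/w1.png

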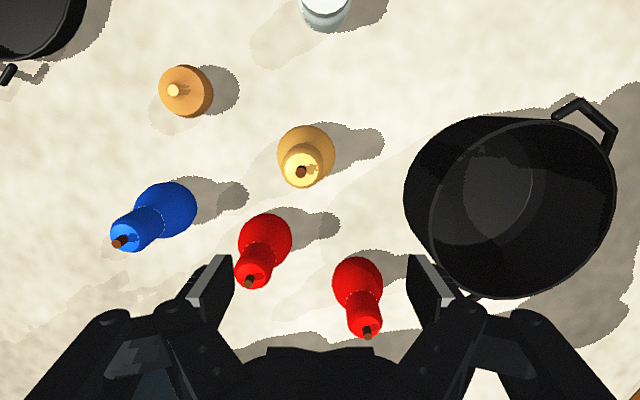

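The wrist view shows the tan butternut's stalk at (301,171), and the fingers' way down is clear. I'll align and go partway down.

Call:
move_arm(commands=[[[1.0, -0.9, 0], [0, 0, 0], 1], [[1.0, -0.9, 1], [0, 0, 0], 1], [[0, 0, 2], [0, 0, 0], 1], [[0, 0, 2], [0, 0, 0], 1], [[0, 0, 1], [0, 0, 0], 1], [[0, 0, 0], [0, 0, 0], 1], [[0, 0, 0], [0, 0, 0], 1]])

```text
clock: 2.4
eef_pos: [0.486, -0.0858, 0.1821]
ee_rot: [[0.927, 0.374, -0.001], [0.374, -0.927, -0.0], [-0.001, -0.0, -1.0]]
force: [-0.8, 0.0, 0.1]
width: 0.0853
finger_force: 0.0
```

Call:
move_arm(commands=[[[0.5, -0.5, 0], [0, 0, 0], 1], [[0, 0, 1.2], [0, 0, 0], 1], [[0, 0, 1.4], [0, 0, 0], 1], [[0, 0, 1.4], [0, 0, 0], 1], [[0, 0, 1.4], [0, 0, 0], 1], [[0, 0, 1.4], [0, 0, 0], 1], [[0, 0, 1.4], [0, 0, 0], 1], [[0, 0, 1.4], [0, 0, 0], 1], [[0, 0, 0], [0, 0, 0], 1], [[0, 0, 0], [0, 0, 0], 1]])

```text
clock: 3.23
eef_pos: [0.4898, -0.0783, 0.0867]
ee_rot: [[0.927, 0.376, 0.0], [0.376, -0.927, 0.0], [0.0, 0.0, -1.0]]
force: [0.1, -0.0, -0.1]
width: 0.0854
finger_force: 0.0
```

Call:
move_arm(commands=[[[0, 0, 0], [0, 0, 0], 0.6], [[0, 0, 0], [0, 0, 0], 0.5], [[0, 0, 0], [0, 0, 0], 0.4], [[0, 0, 0], [0, 0, 0], 0.2], [[0, 0, 0], [0, 0, 0], 0], [[0, 0, 0], [0, 0, 0], 0], [[0, 0, 0], [0, 0, 0], 0], [[0, 0, 0], [0, 0, 0], 0], [[0, 0, 0], [0, 0, 0], 0], [[0, 0, 0], [0, 0, 0], 0]], force=45)

```text
clock: 4.07
eef_pos: [0.4901, -0.0785, 0.0873]
ee_rot: [[0.927, 0.375, 0.002], [0.375, -0.927, -0.0], [0.002, 0.001, -1.0]]
force: [-0.8, 0.9, 7.2]
width: 0.0391
finger_force: 44.6
```

Call:
move_arm(commands=[[[0, 0, -0.5], [0, 0, 0], 0], [[0, 0, -1], [0, 0, 0], 0], [[0, 0, -2], [0, 0, 0], 0], [[0, 0, -2], [0, 0, 0], 0], [[0, 0, -2.5], [0, 0, 0], 0], [[0, 0, -2.5], [0, 0, 0], 0], [[0, 0, -2.5], [0, 0, 0], 0], [[0, 0, -2], [0, 0, 0], 0], [[0, 0, -1], [0, 0, 0], 0], [[0, 0, 0], [0, 0, 0], 0]])

```text
clock: 4.9
eef_pos: [0.4905, -0.0787, 0.2486]
ee_rot: [[0.927, 0.375, 0.004], [0.375, -0.927, -0.001], [0.004, 0.002, -1.0]]
force: [0.4, -0.2, -3.6]
width: 0.0395
finger_force: 46.1
```

Call:
move_arm(commands=[[[-0.2, 1.0, -0.5], [0, 0, 0], 0], [[-0.4, 1.7, -0.5], [0, 0, 0], 0], [[-0.4, 2.0, 0], [0, 0, 0], 0], [[-0.5, 2.0, 0], [0, 0, 0], 0], [[-0.5, 2.0, 0], [0, 0, 0], 0], [[-0.5, 2.0, 0], [0, 0, 0], 0], [[-0.5, 2.0, 0], [0, 0, 0], 0], [[-0.4, 2.0, 0], [0, 0, 0], 0], [[-0.4, 2.0, 0], [0, 0, 0], 0], [[-0.4, 2.0, 0], [0, 0, 0], 0]])

```text
clock: 5.73
eef_pos: [0.5192, -0.2693, 0.2542]
ee_rot: [[0.927, 0.375, -0.004], [0.375, -0.927, 0.001], [-0.003, -0.002, -1.0]]
force: [0.7, 0.1, -3.4]
width: 0.0395
finger_force: 46.1
```

Call:
move_arm(commands=[[[-0.4, 2.0, 0], [0, 0, 0], 0], [[-0.3, 1.3, 0], [0, 0, 0], 0], [[-0.1, 0.7, 0], [0, 0, 0], 0], [[0, 0, 0], [0, 0, 0], 0], [[0, 0, 0], [0, 0, 0], 0], [[0, 0, 0], [0, 0, 0], 0]])

```text
clock: 6.23
eef_pos: [0.5282, -0.3061, 0.2559]
ee_rot: [[0.926, 0.377, -0.001], [0.377, -0.926, 0.001], [-0.0, -0.001, -1.0]]
force: [0.1, 0.4, -3.2]
width: 0.0393
finger_force: 46.2
```

Run:
```python
from h import *
from scipy.optimize import least_squares
T=cam("top");S=cam("scene")
im=np.hstack([S["color"][40:240,100:400],T["color"][80:280,350:550]]); save("over.png",im,1.6)
s=S["st"]; print(s["clock"],s["eef_pos"],np.round(s["ee_rot"],3).tolist(),s["force"])
Q=cloud(S).copy(); Q[S["depth"]<=0]=np.nan; Q=Q[60:230,120:330].reshape(-1,3)
e=s["eef_pos"]; n=Q[(np.hypot(Q[:,0]-e[0],Q[:,1]-e[1])<.06)&(Q[:,2]>.135)&(Q[:,2]<.3)]
print(len(n), n[:,2].min(), np.percentile(n[:,2],[1,3]))
for z in np.arange(.15,.26,.01):
    q=n[abs(n[:,2]-z)<.005]; 
    if len(q): print(z.round(3),len(q),q.mean(0).round(3),np.ptp(q[:,:2],axis=0).round(3))
R=np.array(s["ee_rot"]); print((R.T@(np.array([.529,-.308,.094])-e)*100).round(2))
```

```text
6.2833 [ 0.52827884 -0.30609947  0.25609886] [[0.926, 0.377, -0.0], [0.377, -0.926, 0.001], [0.0, -0.001, -1.0]] [ 0.01319118 -0.01471904 -3.31088283]
1147 0.16750884756174222 [0.17378884 0.18101024]
0.17 15 [ 0.535 -0.283  0.172] [0.033 0.018]
0.18 45 [ 0.54  -0.282  0.181] [0.062 0.038]
0.19 80 [ 0.539 -0.281  0.19 ] [0.067 0.044]
0.2 107 [ 0.54  -0.281  0.2  ] [0.072 0.053]
0.21 116 [ 0.539 -0.283  0.21 ] [0.067 0.052]
0.22 128 [ 0.535 -0.284  0.22 ] [0.062 0.053]
0.23 116 [ 0.536 -0.288  0.23 ] [0.059 0.051]
0.24 99 [ 0.534 -0.291  0.24 ] [0.048 0.042]
0.25 67 [ 0.534 -0.292  0.25 ] [0.041 0.034]
0.26 62 [ 0.535 -0.293  0.26 ] [0.034 0.031]
[-1.000e-02  2.200e-01  1.621e+01]
```

View pics/over.png

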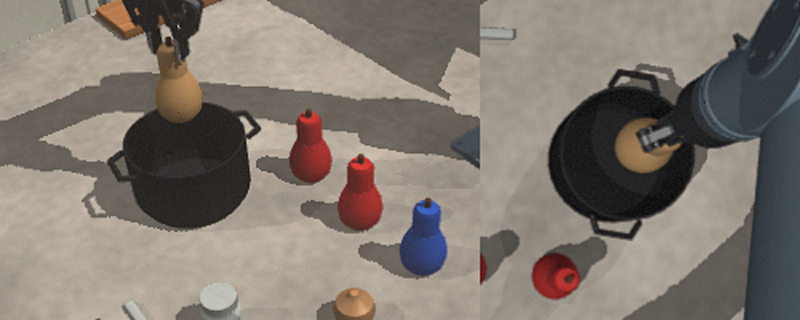

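The nut hangs upright over the pot's middle, in the left half at (178,95). Its base is at about z 0.168, so contact should come at TCP z of about 0.093. Next I lower it.

Call:
move_arm(commands=[[[0, 0.2, 0.8], [0, 0, 0], 0], [[0, 0, 1.6], [0, 0, 0], 0], [[0, 0, 2], [0, 0, 0], 0], [[0, 0, 2], [0, 0, 0], 0], [[0, 0, 2], [0, 0, 0], 0], [[0, 0, 2], [0, 0, 0], 0], [[0, 0, 1.6], [0, 0, 0], 0], [[0, 0, 1.2], [0, 0, 0], 0], [[0, 0, 0.8], [0, 0, 0], 0], [[0, 0, 0.4], [0, 0, 0], 0]])

```text
clock: 7.17
eef_pos: [0.5285, -0.3092, 0.111]
ee_rot: [[0.927, 0.376, -0.001], [0.376, -0.927, 0.001], [-0.001, -0.001, -1.0]]
force: [-0.1, 0.1, -2.4]
width: 0.0393
finger_force: 46.2
```

Call:
move_arm(commands=[[[0, 0, 0.2], [0, 0, 0], 0], [[0, 0, 0.2], [0, 0, 0], 0], [[0, 0, 0], [0, 0, 0], 0], [[0, 0, 0], [0, 0, 0], 0]])

```text
clock: 7.5
eef_pos: [0.5293, -0.3098, 0.1089]
ee_rot: [[0.927, 0.375, 0.001], [0.375, -0.927, -0.001], [0.001, 0.001, -1.0]]
force: [0.5, -0.8, -3.1]
width: 0.0395
finger_force: 46.2
```

Call:
move_arm(commands=[[[0, 0, 0.3], [0, 0, 0], 0], [[0, 0, 0.3], [0, 0, 0], 0], [[0, 0, 0.2], [0, 0, 0], 0], [[0, 0, 0.2], [0, 0, 0], 0], [[0, 0, 0.1], [0, 0, 0], 0], [[0, 0, 0.1], [0, 0, 0], 0], [[0, 0, 0], [0, 0, 0], 0], [[0, 0, 0], [0, 0, 0], 0]])

```text
clock: 8.17
eef_pos: [0.5289, -0.3096, 0.0962]
ee_rot: [[0.927, 0.375, -0.0], [0.375, -0.927, 0.0], [-0.0, -0.0, -1.0]]
force: [0.1, -0.5, -3.6]
width: 0.0394
finger_force: 46.2
```

Call:
move_arm(commands=[[[0, 0, 0.1], [0, 0, 0], 0], [[0, 0, 0.1], [0, 0, 0], 0], [[0, 0, 0], [0, 0, 0], 0], [[0, 0, 0], [0, 0, 0], 0]])

```text
clock: 8.5
eef_pos: [0.5288, -0.3096, 0.0941]
ee_rot: [[0.927, 0.375, -0.0], [0.375, -0.927, 0.0], [-0.0, -0.0, -1.0]]
force: [-0.2, -0.4, -3.6]
width: 0.0396
finger_force: 46.2
```

Call:
move_arm(commands=[[[0, 0, 0.1], [0, 0, 0], 0], [[0, 0, 0], [0, 0, 0], 0], [[0, 0, 0], [0, 0, 0], 0]])

```text
clock: 8.75
eef_pos: [0.5292, -0.3096, 0.0935]
ee_rot: [[0.927, 0.375, 0.001], [0.375, -0.927, -0.0], [0.0, 0.0, -1.0]]
force: [-1.1, 0.5, 0.2]
width: 0.0395
finger_force: 46.5
```

The wrist load has gone from -3.6 N to 0.2 N, so the base is on the floor. I'll ease the grip and then open gradually.

Call:
move_arm(commands=[[[0, 0, 0], [0, 0, 0], 0], [[0, 0, 0], [0, 0, 0], 0], [[0, 0, 0], [0, 0, 0], 0.45], [[0, 0, 0], [0, 0, 0], 0.5], [[0, 0, 0], [0, 0, 0], 0.55], [[0, 0, 0], [0, 0, 0], 0.65], [[0, 0, 0], [0, 0, 0], 0.8], [[0, 0, 0], [0, 0, 0], 1], [[0, 0, 0], [0, 0, 0], 1], [[0, 0, 0], [0, 0, 0], 1]], force=20)

```text
clock: 9.58
eef_pos: [0.5289, -0.3097, 0.0932]
ee_rot: [[0.927, 0.375, 0.0], [0.375, -0.927, -0.0], [-0.0, 0.0, -1.0]]
force: [-0.3, 0.1, -0.6]
width: 0.0854
finger_force: 0.0
```

Call:
move_arm(commands=[[[0, 0, -0.5], [0, 0, 0], 1], [[0, 0, -1], [0, 0, 0], 1], [[0, 0, -2], [0, 0, 0], 1], [[0, 0, -2], [0, 0, 0], 1], [[0, 0, -2], [0, 0, 0], 1], [[0, 0, -2], [0, 0, 0], 1], [[0, 0, -2], [0, 0, 0], 1], [[0, 0, -2], [0, 0, 0], 1], [[0, 0, -1], [0, 0, 0], 1], [[0, 0, 0], [0, 0, 0], 1]])

```text
clock: 10.42
eef_pos: [0.5305, -0.3104, 0.2415]
ee_rot: [[0.927, 0.375, 0.005], [0.375, -0.927, -0.003], [0.004, 0.004, -1.0]]
force: [0.0, 0.5, 0.3]
width: 0.0855
finger_force: 0.0
```

Run:
```python
from h import *
T=cam("top");S=cam("scene")
im=np.hstack([S["color"][40:240,100:400],T["color"][80:280,350:550]]); save("end.png",im,1.6)
print(S["st"]["clock"],S["st"]["eef_pos"],S["st"]["force"])
```

```text
10.4667 [ 0.52948545 -0.30988063  0.23944655] [-0.11589771  0.27068903 -0.9257912 ]
```

View pics/end.png

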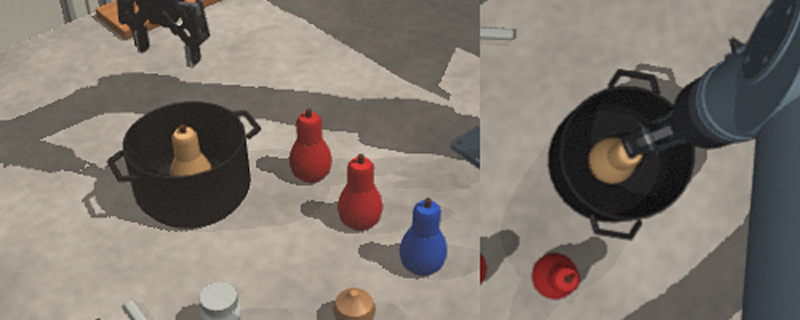

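The butternut stands upright near the pot's middle, at (187,150) in the left half. The gripper is clear above, and the pot hasn't moved.

```bash
python3 -c "
from bench import order
print(order.job_done())"
```

```text
the job is handed in; nothing more can be done
None
```

The tan butternut is standing upright on the pot's floor and released; it was held until its base touched down, and the job was handed in at about 10.5 s of the 38 s allowed, with the verdict not shown.

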